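# Hook the letter tray out of the sorting rack

### The job

Take the pull hook from its cradle and use it to drag the open letter tray out of its bay until the whole tray stands upright on the bench, clear of the sorting rack, without touching the tray with the gripper. Then lay the hook back in its cradle as it was and let go. Leave the parcel, scale and hand stamp where they are.

Things in the scene. Friction and masses are not known exactly. Their poses are not given: they have to be found in the camera images.
- rack: Fixed grey sorting rack, two bays open to the robot, 312 mm wide (y), 180 mm deep (x). Origin on the bench, middle of its front edge; x points into the rack, away from the robot. Upright sheets 4 mm thick at y = -156, 0, +156 mm. No floor: things stand on the bench; 20 mm lip at the back.
- rack_roof (a point): Middle of the front edge of the rack's wire-grid roof, on its underside, 170 mm above the bench (top of the wires at 176 mm). The roof covers both bays over their full depth, so nothing inside can be reached from straight above.
- tray: Loose open white plastic tray, 80 mm deep (x), 124 wide (y), rim 50 high, walls 4; 0.2 to 0.45 kg. In either bay, front 20 to 40 mm behind the rack's front edge, nearly square to it. Origin: centre of underside; x to its back, z up. Front wall at x = -40 to -36 mm; free space behind it to x = +5, floor at z = 4; fixed row of envelopes x = +5 to +36, 67 mm high.
- tray_front_rim (a point): Middle of the top edge of the tray's front wall (the wall nearest the robot), 50 mm high.
- tray_back_left (a point): Rear left bottom corner of the tray (+40, +62, 0 mm in its frame). The tray is clear of the rack when both rear corners have negative x in the rack's frame.
- tray_back_right (a point): Rear right bottom corner of the tray (+40, -62, 0 mm in its frame).
- hook: Pull hook, 0.14 kg: black handle 120 mm long (x), 24 wide (y), 26 high (z), then a 10 mm steel rod that cranks down to z = -30 mm, runs level and ends in a downward tine at x = +130 mm, bottom at z = -85 mm. Origin: centre of the handle, the place to grip, from above across the 24 mm. x points to the tine, z up. Starts level in the cradle, origin 110 mm over the bench.
- hook_tip (a point): Lowest point of the hook's tine (+130, 0, -85 mm in the hook's frame).
- cradle: Fixed hook cradle, left or right of the bench, 200 x 70 mm base, two upright forks with flared mouths. Origin on the bench; the hook lies level in it, handle centre 110 mm straight above the origin, tine to the cradle's +x, 25 mm over the bench. The room between the forks is free for fingers.
- cradle_rear (a point): Bottom of the rear fork's slot, which carries the handle: (-42, 0, 97) mm in the cradle's frame; slot 34 mm wide, fork 12 mm thick, top at 132 mm.
- cradle_front (a point): Bottom of the front fork's slot, which carries the rod: (+98, 0, 75) mm in the cradle's frame; slot 24 mm wide, fork 12 mm thick, top at 110 mm.
- parcel: Bystander: closed brown cardboard box 90 x 110 x 70 mm in the other bay. Origin: centre of underside.
- scale: Bystander: flat white parcel scale with steel platter, 150 x 130 x 47 mm, loose on the bench on the side opposite the cradle. Origin: centre of underside.
- stamp: Bystander: hand stamp, black base 50 x 70 mm, wooden knob, 76 mm high, on the bench left of the rack. Origin: centre of underside.
Not all that is in view belongs to the job. Leave any red look-alike of the cradle alone.

How it is judged:
On the way, in this order (a step that is already met when the one before it is completed fails the run):
1. the hook is lifted out of its cradle (distance between hook and cradle above 0.15 m), for 0.1 s.
2. the hook drags the tray: it presses on the tray, which has moved over 20 mm (contact force between hook and tray above 0.2 N and distance of tray from where it was at the start of the episode above 0.02 m).
3. the whole tray is in front of the rack (x of each of tray_back_left, tray_back_right in the frame of rack below 0 m), for 0.1 s.
At the end, for the whole second after the job is handed in: Both rear tray corners in front of the rack; tray upright on the bench (tilt < 0.08 rad, within 6 mm), at rest; hook at rest in both cradle forks, same way round (handle centre within 25 mm along, 15 mm across, 102 to 118 mm high, tilt < 0.25 rad), released (all of step 3 and angle between tray's own z axis and vertical below 0.08 rad and height (world z) of tray between -0.006 and 0.006 m and linear speed of each of tray, hook below 0.02 m/s and x of hook in the frame of cradle between -0.025 and 0.025 m and y of hook in the frame of cradle between -0.015 and 0.015 m and z of hook in the frame of cradle between 0.102 and 0.118 m and x of hook_tip in the frame of cradle above 0.09 m and angle between hook's own z axis and vertical below 0.25 rad); the robot touches nothing.
It fails at once if the gripper or arm touches the tray (contact force between any of the fingers, the arm and tray above 1 N).
It fails at once if the tray is tipped over (angle between tray's own z axis and vertical above 0.5 rad).
It fails at once if the parcel is moved more than 20 mm (distance of parcel from where it was at the start of the episode above 0.02 m).
It fails at once if the scale is moved more than 20 mm (distance of scale from where it was at the start of the episode above 0.02 m).
It fails at once if the hand stamp is moved more than 20 mm (distance of stamp from where it was at the start of the episode above 0.02 m).
It also fails if it takes over 58 s, if anything falls off the work surface, if the arm or the gripper's body presses on something with over 40 N, if the wrist force passes 120 N, or if a joint passes its speed limit or range.

### The arm

A 6-joint arm with a two-finger parallel gripper is mounted at the origin on the work surface. World frame = base frame: x ahead of the robot, y to its left, z up, the work surface at z = 0. Lengths are in m, angles in rad, forces in N, time in s.
With the tool pointing down it reaches from about 0.375 to 0.75 m from the base axis. Payload 9 kg.
Tool frame: the origin (TCP) lies between the finger pads; the fingertips stand 14 mm ahead of it and the grasp point (between the pads) lies 5 mm behind it; x points along the fingers, y is the direction in which the jaws open and shut, and the axes are right-handed (so a half turn about x gives the same grasp; the last joint's range is limited). The gripper opens to 85 mm and grips with 20 to 120 N. Pads are 22 mm wide; open, the fingers measure 114 mm over their backs; the gripper's body (76 mm by 85 mm) begins 54 mm behind the grasp point. The pads swing forward as they close: fully open they stand 13 mm farther back than shut.
Start: joints at [0.924, 0.104, 0.097, 1.564, 0, 1.353], TCP at [0.249, 0.546, 0.219] pointing down, gripper open.
Joint ranges: [-2.99, 2.99], [-0.84, 1.86], [-1.1, 1.16], [-1.84, 2.11], [-1.51, 1.56], [-3.14, 3.14]. Speed limits (rad/s): [2.22, 2.22, 2.57, 3.14, 3.14, 3.14].

### API

Orientations are given as a unit quaternion [x, y, z, w].
In Python, from rig import status, viewer, manip gives the robot as it stands.
- The arm moves only by the tool drive_tool, never from a script. Its argument "motion" is a list of rows, each a list of 7 numbers: the gripper command: -1 is fully open, 1 is shut, values between are in proportion, then the shift along the tool's x, y, z in cm, then the turn, a rotation vector about the tool's x, y, z in degrees. A call has 1 to 20 rows; each row is the pose to reach, as a shift and turn from the pose commanded when the call began, along the tool's axes at that moment; what a row does not reach only later rows make up. A row lasts 1/10 s, in which the tool goes at most 50 mm and 8.59 degrees, less where a joint would pass 70% of its speed; a pose out of reach is approached as far as the arm can. A call with a gripper value outside its range is refused whole. The fingers move at their own pace and stop on an object; "force" is the grip in N (left out, the last holds). Time passes only in rows, so rows that repeat a pose let the fingers close. It gives the time, the measured TCP pose, the force and the opening at its end, in the units of the state.
- status.read_state(): the state, without advancing time (a new reading comes with each control period).
- viewer.get_image(name): name is "side" or "top"; returns a dict with "img" (420x560x3 uint8, red, green, blue), "range_z" (420x560 float32, m along the optical axis (not along the pixel's ray), 0 where there is no reading), "K" (3x3 intrinsics, pixels), "world_from_camera" (4x4, takes a point from camera to world coordinates). Camera axes: x right, y up, looking along -z (the intrinsics and any distortion apply to the point x, -y, -z); pixel columns grow to the right and rows downward; lengths in m; the calibration is good to about 2 mm. A picture is of the moment at which its call begins.
- manip.close_job(): hands the job in, once; it reports no verdict.
Trained networks look in a picture, given as the dict that the camera call returned (one of the last four; its "shot" number tells which), for a name from the list of things; names that differ only in an ending like _2 or _b are one class to them, and where a whole thing is asked for, a point or a joint stands for the part that bears it (a point fixed in the world has none). Each returns a list of dicts, best first, with "conf" (0 to 1); they miss things now and then, are a little off and sometimes report something else, mostly with a low value. They report only what shows in the picture. A call takes as long as a camera call. They do not tell look-alikes from the thing itself.
- viewer.search_frame(picture, name): "at" ([x, y, z] in m, in the coordinates of the camera as it stood for that picture, good to about 4 mm: the middle of the surface that is visible of it).
The state is a dict: "time": time; "joint_pos": joint angles; "joint_velocities": joint speeds; "joint_efforts": joint torques, N m; "tcp_pos": TCP position; "orientation": TCP orientation; "force": force on the tool from outside, world axes, zero at the start; "torque": the same for the moment, N m; "grip_width": opening from 0.0 (shut) to 1.0 (fully open).
Only numpy, scipy, OpenCV 4.12 (cv2) and the standard library are available. Lean on these libraries where they do the work, as an engineer would, in place of code of your own. Each camera call takes 0.05 s, during which the arm holds its last target.

## Working session

There is one attempt and no reset: what is moved stays moved. The work goes in short steps, Python scripts to look and compute and a tool call to move; the robot and the scene stay as the last step left them, time stands still between calls to the robot, and variables do not carry over. Pictures are saved under pics/ and viewed, and the job is handed in when it is done.

Besides the shell and the picture viewer there is one more tool, called by a JSON object that holds its "method" and its "body", one argument or row to a line. drive_tool: Moves the arm, as the interface text tells. Its arguments: {"type":"object","properties":{"motion":{"type":"array"},"force":{"type":"number"}},"required":["motion"]}

```bash
ls; mkdir -p pics; cat > h.py <<'E'
import numpy as np, cv2, pickle
from rig import status, viewer, manip
def shot(cam,name):
    p=viewer.get_image(cam); cv2.imwrite(f'pics/{name}.png',p['img'][:,:,::-1]); pickle.dump(p,open(f'pics/{name}.pkl','wb')); return p
def c2w(p,at):
    return (p['world_from_camera']@np.r_[at,1])[:3]
def px(p,w):
    c=np.linalg.inv(p['world_from_camera'])@np.r_[w,1]; k=p['K']@np.array([c[0],-c[1],-c[2]]); return k[:2]/k[2]
def pix2w(p,u,v,d=None):
    d=p['range_z'][int(v),int(u)] if d is None else d
    r=np.linalg.inv(p['K'])@np.array([u,v,1.])*d
    return c2w(p,[r[0],-r[1],-r[2]])
def cloud(p):
    d=p['range_z'];v,u=np.mgrid[:d.shape[0],:d.shape[1]]
    r=(np.linalg.inv(p['K'])@np.stack([u.ravel()+0.,v.ravel()+0.,np.ones(u.size)]))*d.ravel()
    c=np.stack([r[0],-r[1],-r[2],np.ones(u.size)])
    return (p['world_from_camera']@c)[:3].T.reshape(*d.shape,3)
def find(p,n):
    out=[]
    for r in viewer.search_frame(p,n):
        w=c2w(p,r['at']); out.append((round(r['conf'],2),w.round(4),px(p,w).round(0)))
    return out
E
python3 - <<'E'
from h import *
np.set_printoptions(suppress=True)
print(status.read_state())
for c in ['side','top']:
    p=shot(c,c+'0'); print(c,p['K'].round(1).tolist(),p['world_from_camera'].round(3).tolist(),[k for k in p])
    for n in ['rack','rack_roof','tray','tray_front_rim','hook','hook_tip','cradle','cradle_rear','cradle_front','parcel','scale','stamp']:
        print(n,find(p,n))
E
```

```text
pics
{'time': 0.0, 'joint_pos': array([ 0.92424527,  0.10471987,  0.09645381,  1.5639032 , -0.00000538,
        1.35317103]), 'joint_velocities': array([ 0.00029364, -0.00158003, -0.00093134, -0.00171528,  0.00000061,
        0.00030161]), 'joint_efforts': array([ -0.00029868, -55.69354892,  50.36463976,   0.01711065,
        -0.00026982,  -0.00003593]), 'tcp_pos': array([0.24926782, 0.54537717, 0.21850179]), 'orientation': array([ 0.15004671,  0.69110894, -0.15092989,  0.69070586]), 'force': array([ 0.3661623 ,  0.35177858, -0.55165587]), 'torque': array([-0.02313009, -0.00060243, -0.01675816]), 'grip_width': 1.0005513995615254}
side [[394.3, 0.0, 282.5], [0.0, 394.3, 211.9], [0.0, 0.0, 1.0]] [[0.746, 0.396, -0.536, -0.039], [-0.666, 0.443, -0.6, -0.612], [-0.0, 0.804, 0.594, 0.738], [0.0, 0.0, 0.0, 1.0]] ['img', 'range_z', 'K', 'world_from_camera', 'shot']
rack [(0.63, array([0.7633, 0.0445, 0.1123]), array([336., 177.]))]
rack_roof [(0.84, array([0.7744, 0.0391, 0.1077]), array([339., 178.]))]
tray [(0.63, array([0.7348, 0.1486, 0.0357]), array([304., 188.])), (0.17, array([ 0.710
[... 2222 characters left out ...]
ray([294., 230.]))]
cradle_rear [(0.87, array([0.4911, 0.3007, 0.0049]), array([173., 230.])), (0.76, array([0.241 , 0.3472, 0.012 ]), array([154., 321.])), (0.66, array([ 0.4832, -0.0406,  0.0123]), array([292., 229.]))]
cradle_front [(0.95, array([0.4914, 0.2991, 0.0043]), array([174., 230.])), (0.84, array([ 0.4834, -0.0443,  0.0123]), array([293., 229.])), (0.67, array([0.239 , 0.349 , 0.0104]), array([153., 322.]))]
parcel [(0.97, array([ 0.7452, -0.033 ,  0.0703]), array([287., 135.]))]
scale [(0.88, array([ 0.428 , -0.2897,  0.0433]), array([383., 245.])), (0.67, array([0.7777, 0.1217, 0.0436]), array([233., 129.]))]
stamp [(0.92, array([0.6566, 0.2901, 0.0265]), array([176., 172.]))]
```

View pics/side0.png

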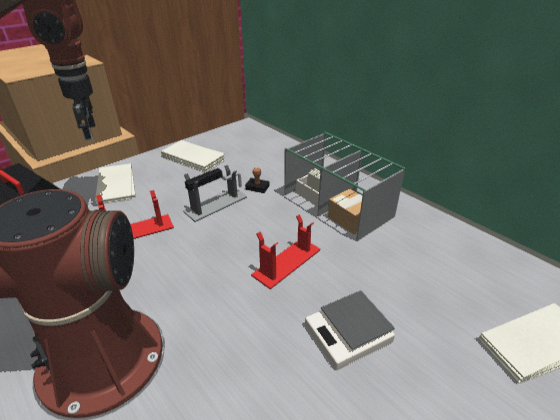

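View pics/top0.png

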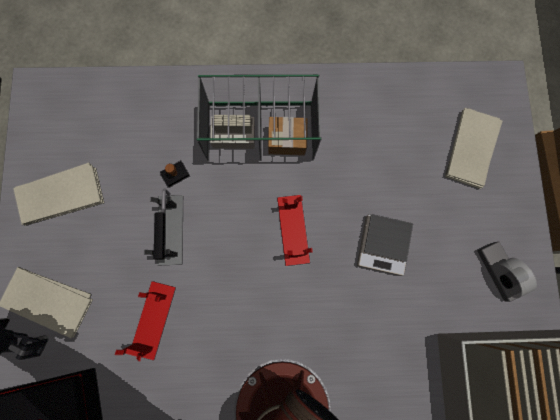

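Grey cradle with the hook is at top px (168,230) and side px (214,195). The red empty look-alikes are at top px (294,230) and (152,322). The tray is in the left bay at top px (232,130), and the parcel is in the right bay. Next I'll enlarge and measure.

```bash
python3 - <<'E'
from h import *
s=cv2.imread('pics/side0.png'); t=cv2.imread('pics/top0.png')
a=cv2.resize(s[130:300,170:420],None,fx=3,fy=3,interpolation=cv2.INTER_CUBIC); cv2.imwrite('pics/side0c.png',a)
b=cv2.resize(t[60:280,130:330],None,fx=2.7,fy=2.7,interpolation=cv2.INTER_CUBIC); cv2.imwrite('pics/top0c.png',b)
# ortho maps: x .25-.95 , y -.45...45 , 1mm
for n in ['top','side']:
    p=pickle.load(open(f'pics/{n}0.pkl','rb')); P=cloud(p); C=p['img']
    X=P.reshape(-1,3); c=C.reshape(-1,3)[:,::-1]
    o=np.argsort(X[:,2]); X=X[o]; c=c[o]
    m=(X[:,0]>.3)&(X[:,0]<.95)&(X[:,1]>-.2)&(X[:,1]<.42)&(X[:,2]>-.02)&(X[:,2]<.3)
    im=np.zeros((600,600,3),np.uint8)
    u=((.40-X[m,1])*1000).astype(int); v=((.92-X[m,0])*1000).astype(int)
    for uu,vv,cc in zip(u,v,c[m]):
        if 0<=uu<600 and 0<=vv<600: cv2.circle(im,(uu,vv),1,cc.tolist(),-1)
    cv2.imwrite(f'pics/ortho_{n}.png',im)
E
```

```text
(no output)
```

View pics/side0c.png

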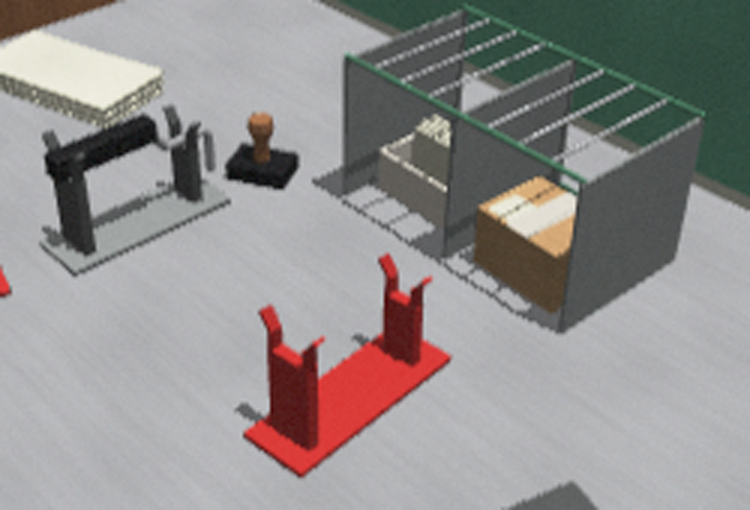

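View pics/top0c.png

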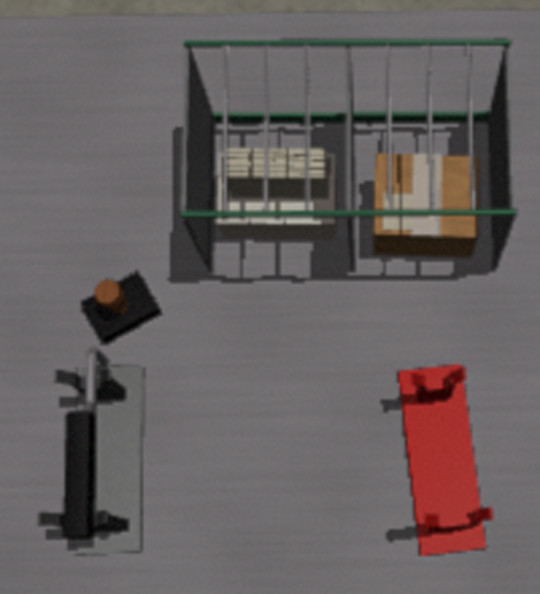

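View pics/ortho_top.png

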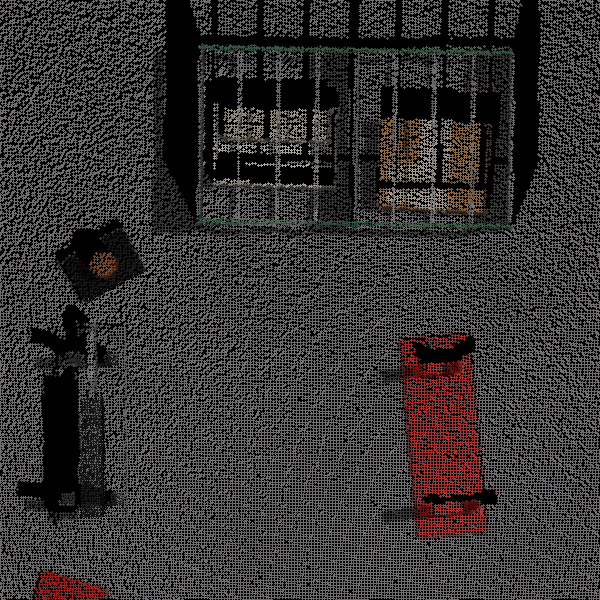

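View pics/ortho_side.png

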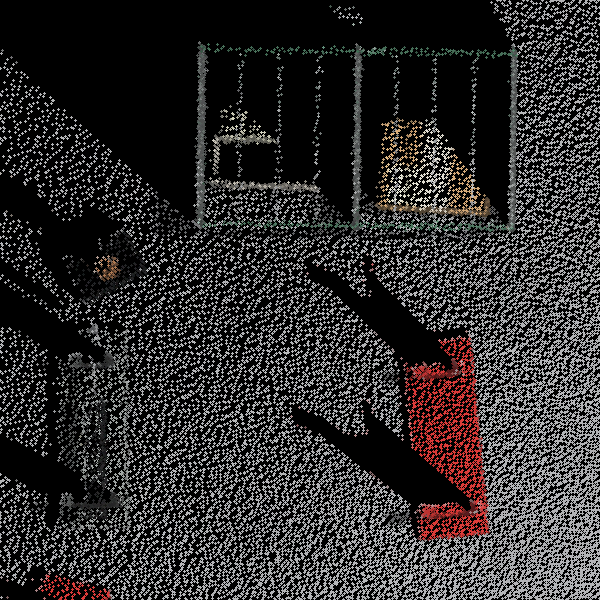

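```bash
python3 - <<'E'
from h import *
np.set_printoptions(suppress=True,precision=4)
for n in ['top','side']:
    p=pickle.load(open(f'pics/{n}0.pkl','rb')); X=cloud(p).reshape(-1,3)
    def box(x0,x1,y0,y1,z0,z1): 
        m=(X[:,0]>x0)&(X[:,0]<x1)&(X[:,1]>y0)&(X[:,1]<y1)&(X[:,2]>z0)&(X[:,2]<z1); return X[m]
    def rep(t,Q):
        if len(Q)<5: print(n,t,len(Q));return
        c,s,a=cv2.minAreaRect((Q[:,:2]*1000).astype(np.float32)); print(n,t,len(Q),'rect',np.round(c,1),np.round(s,1),round(a,2),'zmed',np.median(Q[:,2]),'lo',Q.min(0),'hi',Q.max(0))
    H=box(.38,.56,.25,.36,.113,.127); rep('handle',H)
    H2=box(.405,.435,.25,.36,.117,.127);rep('h rear',H2); H2=box(.5,.535,.25,.36,.117,.127);rep('h front',H2)
    rep('rod',box(.56,.63,.28,.33,.074,.09))
    rep('tine',box(.58,.64,.28,.33,.03,.07))
    rep('base',box(.36,.6,.24,.38,.004,.02))
    rep('roof front bar',box(.67,.715,-.15,.23,.155,.185))
    rep('roof back bar',box(.85,.9,-.15,.23,.155,.185))
    rep('tray rim',box(.71,.76,.05,.2,.044,.056))
    rep('tray all',box(.71,.87,.03,.2,.03,.075))
    rep('stamp',box(.6,.72,.22,.36,.012,.09))
    rep('bench',box(.45,.6,.05,.2,-.03,.03))
    F=box(.70,.76,.05,.2,.01,.056); 
    if len(F)>20: print('front wall y-bins',[(round(y,2),np.round(np.min(F[(abs(F[:,1]-y)<.01),0]),4) if (abs(F[:,1]-y)<.01).any() else None,round(float(np.median(F[(abs(F[:,1]-y)<.01),0])),4)) for y in np.arange(.08,.19,.02)])
E
```

```text
top handle 489 rect [462.9 302.1] [ 51.5 118.6] 80.09 zmed 0.12311448321253904 lo [0.4047 0.2841 0.113 ] hi [0.5233 0.3366 0.1269]
top h rear 141 rect [419.1 310.4] [29.  52.6] 5.22 zmed 0.12340162900612162 lo [0.4051 0.2841 0.1171] hi [0.4349 0.3366 0.1269]
top h front 76 rect [511.9 309. ] [21.7 25. ] 5.12 zmed 0.12314047019808028 lo [0.5    0.2971 0.1193] hi [0.5233 0.3204 0.1269]
top rod 58 rect [578.2 307.6] [34.1 28.8] 1.27 zmed 0.08251442726227753 lo [0.5609 0.2928 0.0741] hi [0.5952 0.3217 0.0893]
top tine 15 rect [590.9 306. ] [2.8 8.4] 50.24 zmed 0.05248635554722392 lo [0.5879 0.3034 0.0336] hi [0.595  0.3098 0.0643]
top base 1179 rect [479.7 310.2] [237.8 139.1] 0.45 zmed 0.008393485416953617 lo [0.3609 0.2403 0.004 ] hi [0.5989 0.3798 0.0152]
top roof front bar 388 rect [702.9  45.3] [316.3  24. ] 89.99 zmed 0.17478395075878844 lo [ 0.6909 -0.1129  0.1586] hi [0.715  0.2034 0.1818]
top roof back bar 351 rect [862.3  44. ] [315.7  23.8] 89.97 zmed 0.17489773098444472 lo [ 0.8504 -0.1139  0.1629] hi [0.8743 0.2018 0.1804]
top tray rim 114 rect [742.9 133.1] [ 43.3 139.6] 8.
[... 1975 characters left out ...]
de tray all 842 rect [789.9 118.4] [163.2 158.9] 89.88 zmed 0.05259094316818297 lo [0.7103 0.0366 0.0301] hi [0.8692 0.2    0.075 ]
side stamp 298 rect [653.9 295. ] [53.5 72.1] 28.14 zmed 0.02391001684866284 lo [0.6166 0.253  0.012 ] hi [0.6898 0.3366 0.0792]
side bench 1477 rect [525.1 125. ] [149.9 149.7] 89.96 zmed 0.00126454184772673 lo [ 0.4502  0.05   -0.0036] hi [0.5999 0.1999 0.0056]
front wall y-bins [(np.float64(0.08), np.float64(0.7289), 0.7313), (np.float64(0.1), np.float64(0.7297), 0.7329), (np.float64(0.12), np.float64(0.7302), 0.7339), (np.float64(0.14), np.float64(0.7312), 0.7339), (np.float64(0.16), np.float64(0.7309), 0.7344), (np.float64(0.18), np.float64(0.7322), 0.736)]
```

```bash
python3 - <<'E'
from h import *
np.set_printoptions(suppress=True,precision=4)
for n in ['top','side']:
    p=pickle.load(open(f'pics/{n}0.pkl','rb')); X=cloud(p).reshape(-1,3)
    def box(x0,x1,y0,y1,z0,z1): 
        m=(X[:,0]>x0)&(X[:,0]<x1)&(X[:,1]>y0)&(X[:,1]<y1)&(X[:,2]>z0)&(X[:,2]<z1); return X[m]
    H=box(.435,.53,.27,.34,.119,.128); 
    for x in np.arange(.44,.53,.02):
        q=H[abs(H[:,0]-x)<.01]; print(n,'h',x.round(3),len(q),q[:,1].min(),q[:,1].max(),q[:,1].mean(),np.median(q[:,2]))
    # base plate
    for x in np.arange(.37,.59,.02):
        q=X[(abs(X[:,0]-x)<.01)&(X[:,1]>.23)&(X[:,1]<.39)&(X[:,2]>.005)&(X[:,2]<.014)]
        if len(q):print(n,'base',x.round(3),len(q),np.percentile(q[:,1],[1,99]))
    print('forks');
    for (a,b) in ((.40,.45),(.55,.58)):
        q=box(a,b,.25,.37,.09 if a>.5 else .127,.14); print(q[:,0].mean(),q[:,1].min(),q[:,1].max(),q[:,2].max())
        for y in np.unique(q[:,1].round(2)): print(y,(abs(q[:,1]-y)<.005).sum(),q[abs(q[:,1]-y)<.005].mean(0))
    q=box(.67,.715,-.15,.23,.165,.185); f=np.polyfit(q[:,1],q[:,0],1); r=q[abs(q[:,0]-np.polyval(f,q[:,1]))<.006]; f=np.polyfit(r[:,1],r[:,0],1); print('roofbar',f,np.polyval(f,.043),r[:,0].min(),r[:,1].min(),r[:,1].max())
    F=box(.70,.75,.07,.186,.01,.045); F=F[F[:,0]>.726]; f=np.polyfit(F[:,1],F[:,0],1);print('front',f,np.polyval(f,.13))
    for z in (.015,.025,.035,.045,.05):
        q=box(.71,.76,.07,.186,z-.005,z+.005); print(z,len(q),np.median(q[:,0]) if len(q) else 0)
E
```

```text
top h 0.44 55 0.2962047828644739 0.31925540921003137 0.30754992034676143 0.12301951092331387
top h 0.46 77 0.29562365496678933 0.3192406275907876 0.3077811366636947 0.12333694037373988
top h 0.48 79 0.2961415778842068 0.32045636375231773 0.30806135266434514 0.12319876513815331
top h 0.5 73 0.29656049353027064 0.32050477556578255 0.3077192802593179 0.12309859911560328
top h 0.52 42 0.2971153216935638 0.31872755791638097 0.30752599841602946 0.12314047019808028
top base 0.37 2 [0.2677 0.2921]
top base 0.39 63 [0.2639 0.3494]
top base 0.41 130 [0.2671 0.3435]
top base 0.43 65 [0.2554 0.3353]
top base 0.45 118 [0.2737 0.3213]
top base 0.47 115 [0.2543 0.3194]
top base 0.49 107 [0.2733 0.3197]
top base 0.51 116 [0.2742 0.362 ]
top base 0.53 112 [0.2444 0.3202]
top base 0.55 118 [0.2749 0.3443]
top base 0.57 50 [0.2532 0.3405]
forks
0.42036995619343276 0.277310974398456 0.34051428004616047 0.13593429596898043
0.28 13 [0.4216 0.2801 0.1315]
0.3 1 [0.412  0.2964 0.127 ]
0.33 7 [0.4193 0.3327 0.1293]
0.34 10 [0.4203 0.3372 0.1323]
0.5604559379726595 0.28352316995966936 0.3340055039702889 0.113
[... 1300 characters left out ...]
4240797385 0.2724992677008723 0.33964198788887345 0.13430233466510766
0.27 1 [0.4237 0.2725 0.1343]
0.28 9 [0.4184 0.2786 0.1306]
0.33 3 [0.4226 0.3328 0.1301]
0.34 7 [0.4194 0.3371 0.1305]
0.5592660170413377 0.28139954767447717 0.3354212373011818 0.1127317107286766
0.28 7 [0.56   0.2834 0.1088]
0.29 12 [0.559  0.2901 0.0983]
0.32 16 [0.5583 0.3221 0.0969]
0.33 15 [0.5604 0.3286 0.1063]
0.34 1 [0.5556 0.3354 0.1066]
roofbar [0.0085 0.6949] 0.6952943350993365 0.6906171790446581 -0.11318450419576181 0.2018948619381976
front [0.0312 0.7296] 0.7336176984307079
0.015 53 0.7340467922412061
0.025 56 0.7338961490684243
0.035 60 0.7338404715086146
0.045 70 0.7335660568362866
0.05 67 0.734107570665313
```

```bash
cat >> h.py <<'E'
from scipy.spatial.transform import Rotation as Ro
def toolplan(tcp_cmd,Rc,target,Rt):
    """shift cm in tool axes and rotvec deg"""
    return (Rc.T@(np.array(target)-tcp_cmd)*100).round(2),np.degrees(Ro.from_matrix(Rc.T@Rt).as_rotvec()).round(2)
def R():
    s=status.read_state(); return np.array(s['tcp_pos']),Ro.from_quat(s['orientation']).as_matrix(),s
E
python3 - <<'E'
from h import *
np.set_printoptions(suppress=True,precision=4)
t,Rc,s=R(); print(Rc)
for ysgn in (1,-1):
    yaw=np.radians(0.5)
    x=np.array([0,0,-1.]); y=ysgn*np.array([-np.sin(yaw),np.cos(yaw),0]); Rt=np.stack([x,y,np.cross(x,y)],1)
    print(ysgn,toolplan(t,Rc,[.4625,.3083,.105],Rt),toolplan(t,Rc,[.4625,.3083,.22],Rt), Rt.round(2).tolist())
E
```

```text
[[ 0.      0.4158  0.9095]
 [ 0.0001  0.9095 -0.4158]
 [-1.      0.0001 -0.    ]]
1 (array([ 11.43, -12.73,  29.25]), array([-25.07,   0.  ,  -0.01])) (array([ -0.07, -12.73,  29.24]), array([-25.07,   0.  ,  -0.01])) [[0.0, -0.01, 1.0], [0.0, 1.0, 0.01], [-1.0, 0.0, 0.0]]
-1 (array([ 11.43, -12.73,  29.25]), array([154.93,  -0.01,  -0.  ])) (array([ -0.07, -12.73,  29.24]), array([154.93,  -0.01,  -0.  ])) [[0.0, 0.01, -1.0], [0.0, -1.0, -0.01], [-1.0, -0.0, -0.0]]
```

{"method": "drive_tool", "body": {
  "motion": [
    [-1,0,-1.8,4.2,-3.6,0,0],
    [-1,0,-3.6,8.4,-7.2,0,0],
    [-1,0,-5.4,12.5,-10.8,0,0],
    [-1,0,-7.2,16.7,-14.4,0,0],
    [-1,0,-9.0,20.9,-18,0,0],
    [-1,0,-10.8,25,-21.5,0,0],
    [-1,0,-12.73,29.25,-25.07,0,0],
    [-1,0,-12.73,29.25,-25.07,0,0],
    [-1,0,-12.73,29.25,-25.07,0,0],
    [-1,0,-12.73,29.25,-25.07,0,0]
  ],
  "force": 80
}}

```text
time: 2.3
tcp_pos: [0.4621, 0.3089, 0.2194]
orientation: [-0.003, 0.707, 0.003, 0.707]
force: [0.0, -0.2, -0.4]
grip_width: 0.996
```

```bash
python3 - <<'E'
from h import *
np.set_printoptions(suppress=True,precision=4)
t,Rc,s=R(); print(t,Rc.round(4).tolist(),s['joint_pos'],s['time'],s['force'])
p=shot('side','s1'); a=cv2.resize(p['img'][70:280,120:400,::-1],None,fx=2.5,fy=2.5); cv2.imwrite('pics/s1c.png',a)
E
```

```text
[0.4621 0.3089 0.2194] [[-0.0001, -0.0088, 1.0], [0.0003, 1.0, 0.0088], [-1.0, 0.0003, -0.0001]] [ 0.3536 -0.031  -0.0407  1.5611  0.0003  0.3448] 2.3 [ 0.0211 -0.2018 -0.3853]
```

View pics/s1c.png

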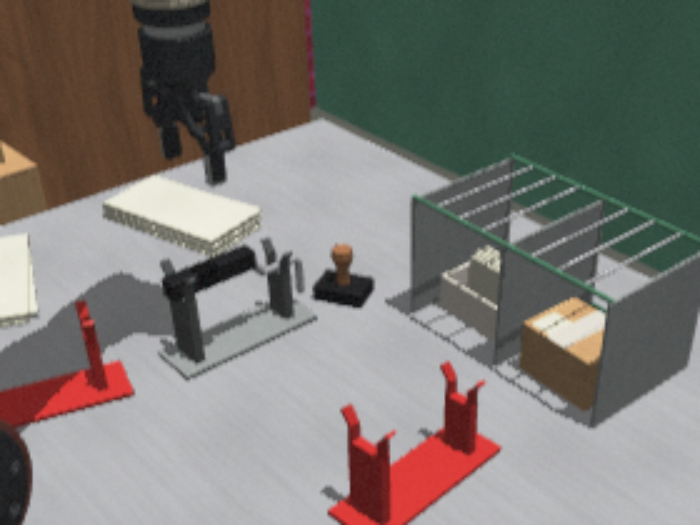

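The hook lies in the grey cradle (crop 165–300, 240–300) with the tine towards the stamp, and the red ones are empty. The open gripper is above the handle, so I'll descend.

{"method": "drive_tool", "body": {
  "motion": [
    [-1,4,0,0,0,0,0],
    [-1,8,0,0,0,0,0],
    [-1,10,0,0,0,0,0],
    [-1,11.4,-0.05,0,0,0,0],
    [-1,11.4,-0.05,0,0,0,0],
    [-1,11.4,-0.05,0,0,0,0]
  ]
}}

```text
time: 2.95
tcp_pos: [0.4628, 0.3085, 0.1065]
orientation: [-0.003, 0.707, 0.004, 0.708]
force: [-0.6, 0.4, 0.1]
grip_width: 1.004
```

{"method": "drive_tool", "body": {
  "motion": [
    [1,0,0,0,0,0,0],
    [1,0,0,0,0,0,0],
    [1,0,0,0,0,0,0],
    [1,0,0,0,0,0,0],
    [1,0,0,0,0,0,0],
    [1,0,0,0,0,0,0],
    [1,0,0,0,0,0,0],
    [1,0,0,0,0,0,0]
  ],
  "force": 80
}}

```text
time: 3.75
tcp_pos: [0.463, 0.3079, 0.106]
orientation: [-0.003, 0.707, 0.003, 0.707]
force: [-0.1, -0.3, 4.8]
grip_width: 0.242
```

```bash
python3 - <<'E'
from h import *
np.set_printoptions(suppress=True,precision=4)
t,Rc,s=R(); print(t,Rc.round(4).tolist(),s['joint_pos'],s['time'],s['force'],s['grip_width'])
p=shot('side','s2'); a=cv2.resize(p['img'][70:280,120:400,::-1],None,fx=2.5,fy=2.5); cv2.imwrite('pics/s2c.png',a)
E
```

```text
[0.463  0.3079 0.106 ] [[0.0011, -0.0087, 1.0], [0.0004, 1.0, 0.0087], [-1.0, 0.0003, 0.0011]] [ 0.3516 -0.0216 -0.2371  1.3541 -0.      0.343 ] 3.75 [-0.0804 -0.2783  4.8146] 0.24232560048786306
```

View pics/s2c.png

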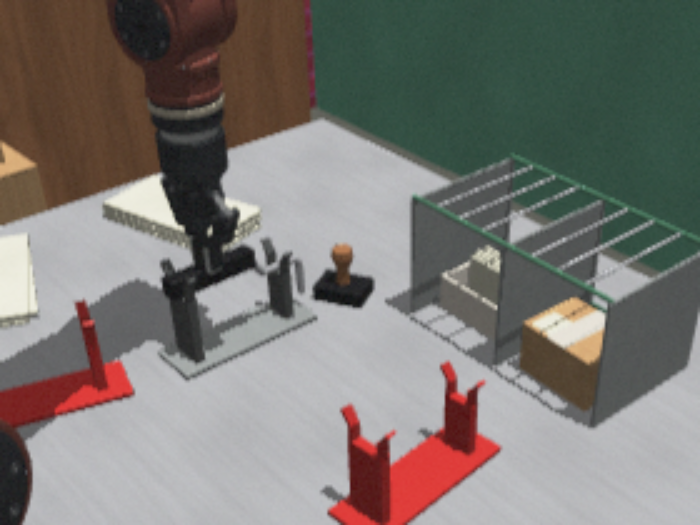

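{"method": "drive_tool", "body": {
  "motion": [
    [1,-1.5,0,0,0,0,0],
    [1,-4,0,0,0,0,0],
    [1,-8,0,0,0,0,0],
    [1,-12,0,0,0,0,0],
    [1,-15,0,0,0,0,0],
    [1,-15,0,0,0,0,0],
    [1,-15,-4,0,0,0,0],
    [1,-15,-8,1,0,0,0],
    [1,-15,-12,2,0,0,0],
    [1,-15,-16,3,0,0,0],
    [1,-15,-18.1,4,0,0,0],
    [1,-15,-18.1,4,0,0,0],
    [1,-15,-18.1,4,0,0,0],
    [1,-15,-18.1,4,0,0,0]
  ]
}}

```text
time: 5.2
tcp_pos: [0.5037, 0.1279, 0.2551]
orientation: [-0.003, 0.707, 0.003, 0.707]
force: [-0.1, 0.2, -1.2]
grip_width: 0.242
```

```bash
python3 - <<'E'
from h import *
np.set_printoptions(suppress=True,precision=4)
t,Rc,s=R(); print(t,Rc.round(4).tolist(),s['joint_pos'],s['time'],s['force'],s['grip_width'])
p=shot('side','s3'); a=cv2.resize(p['img'][70:280,120:400,::-1],None,fx=2.5,fy=2.5); cv2.imwrite('pics/s3c.png',a)
print(find(p,'hook'),find(p,'hook_tip'))
o=t+[0,0,.004]
for l in ([0,0,0],[.13,0,-.085],[.06,0,0],[-.06,0,0],[.13,0,-.03]): print(l,px(p,o+np.array(l)))
q=shot('top','t3')
b=cv2.resize(q['img'][60:280,130:330,::-1],None,fx=2.7,fy=2.7,interpolation=cv2.INTER_CUBIC); cv2.imwrite('pics/t3c.png',b)
P=cloud(p).reshape(-1,3); m=(abs(P[:,1]-o[1])<.02)&(P[:,0]>o[0]+.06)&(P[:,0]<o[0]+.15)&(P[:,2]>.1)&(P[:,2]<.26); Q=P[m]; print(Q[np.argsort(Q[:,2])][::6],o)
E
```

```text
[0.5037 0.1279 0.2551] [[-0.0006, -0.0095, 1.0], [0.0004, 1.0, 0.0095], [-1.0, 0.0004, -0.0006]] [-0.0035 -0.1287 -0.0686  1.6315  0.0004 -0.013 ] 5.2 [-0.1158  0.2407 -1.2083] 0.2419443289939951
[(0.72, array([0.5089, 0.1201, 0.258 ]), array([252., 152.]))] [(0.55, array([0.5121, 0.1179, 0.2585]), array([254., 152.])), (0.32, array([0.7701, 0.0411, 0.1103]), array([338., 178.]))]
[0, 0, 0] [248.5108 151.139 ]
[0.13, 0, -0.085] [285.6448 163.4052]
[0.06, 0, 0] [266.33  144.097]
[-0.06, 0, 0] [229.5319 158.6393]
[0.13, 0, -0.03] [285.7374 146.2167]
[[0.6338 0.1223 0.1778]
 [0.6266 0.1229 0.1835]
 [0.6328 0.1255 0.1866]
 [0.63   0.131  0.1919]
 [0.6324 0.1252 0.1966]
 [0.6265 0.1272 0.2011]
 [0.6293 0.126  0.2069]
 [0.6287 0.1254 0.2105]
 [0.6276 0.1284 0.216 ]
 [0.6281 0.1248 0.2204]
 [0.6323 0.1253 0.225 ]
 [0.6244 0.1249 0.2279]
 [0.6149 0.1226 0.229 ]
 [0.5992 0.1257 0.2301]
 [0.5906 0.1242 0.2307]
 [0.6302 0.1272 0.2313]
 [0.5881 0.1296 0.2325]
 [0.6252 0.1258 0.2335]
 [0.5943 0.1285 0.2338]
 [0.616  0.1239 0.2342]
 [0.6013 0.128  0.2346]
 [0.5709 0.1219 0.2384]
 [0.5723 0.1275 0.2448]] [0.5037 0.1279 0.2591]
```

View pics/s3c.png

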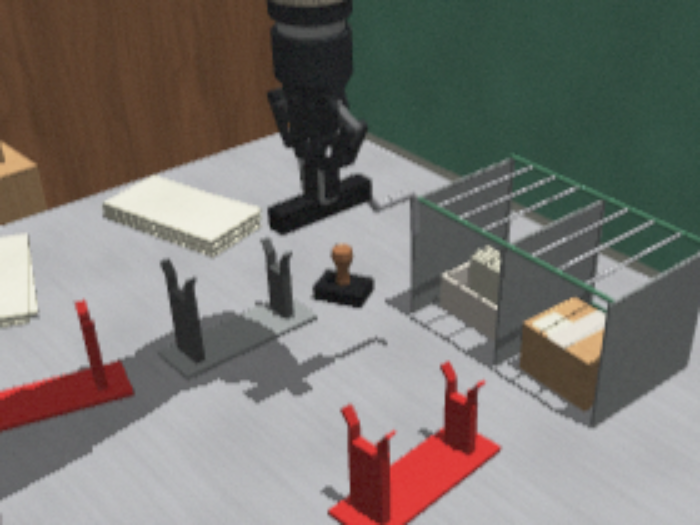

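View pics/t3c.png

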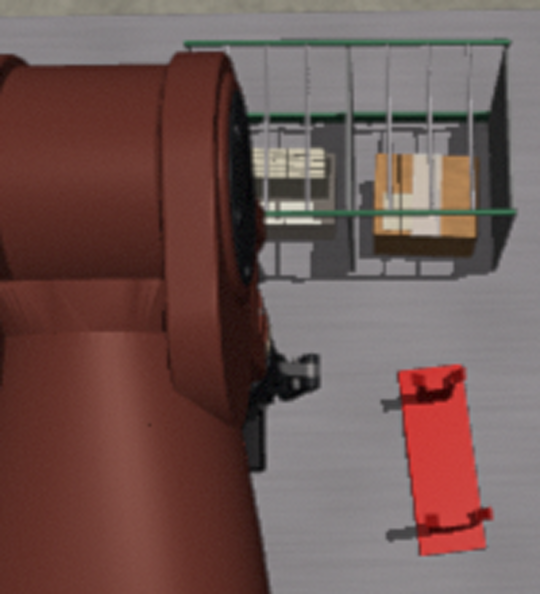

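{"method": "drive_tool", "body": {
  "motion": [
    [1,4,0,0,0,0,0],
    [1,8,0,0,0,0,0],
    [1,10.4,0,0,0,0,0],
    [1,10.4,0,0,0,0,0],
    [1,10.4,0,0,0,0,0],
    [1,10.4,0,2.5,0,0,0],
    [1,10.4,0,5,0,0,0],
    [1,10.4,0,7.5,0,0,0],
    [1,10.4,-0.1,10,0,0,0],
    [1,10.4,-0.1,12.1,0,0,0],
    [1,10.4,-0.1,12.1,0,0,0],
    [1,10.4,-0.1,12.1,0,0,0]
  ]
}}

```text
time: 6.6
tcp_pos: [0.626, 0.1274, 0.153]
orientation: [-0.003, 0.706, 0.003, 0.708]
force: [-0.4, -0.0, -0.7]
grip_width: 0.246
```

```bash
python3 - <<'E'
from h import *
np.set_printoptions(suppress=True,precision=4)
t,Rc,s=R(); print(t,Rc.round(4).tolist(),s['joint_pos'],s['time'],s['force'],s['grip_width'])
p=shot('side','s4'); a=cv2.resize(p['img'][120:250,240:420,::-1],None,fx=4,fy=4,interpolation=cv2.INTER_CUBIC); cv2.imwrite('pics/s4c.png',a)
o=t+[0,0,.004]; print(o, px(p,o+[.13,0,-.085]))
P=cloud(p).reshape(-1,3); m=(abs(P[:,1]-o[1])<.02)&(P[:,0]>o[0]+.11)&(P[:,0]<o[0]+.15)&(P[:,2]>.055)&(P[:,2]<.12); Q=P[m]; print(Q[np.argsort(Q[:,2])][::5])
E
```

```text
[0.626  0.1274 0.153 ] [[0.0018, -0.009, 1.0], [0.0001, 1.0, 0.009], [-1.0, 0.0001, 0.0018]] [-0.0036  0.2171  0.1012  1.453   0.0001 -0.0126] 6.6 [-0.4071 -0.0053 -0.6744] 0.24566870181709086
[0.626  0.1274 0.157 ] [313.871  178.8326]
[[0.7535 0.1245 0.0737]
 [0.7517 0.1233 0.0824]
 [0.7477 0.1243 0.091 ]
 [0.7534 0.1213 0.0937]
 [0.7528 0.1255 0.0994]
 [0.7522 0.1297 0.1051]
 [0.7495 0.1274 0.1108]
 [0.7555 0.1249 0.1167]]
```

View pics/s4c.png

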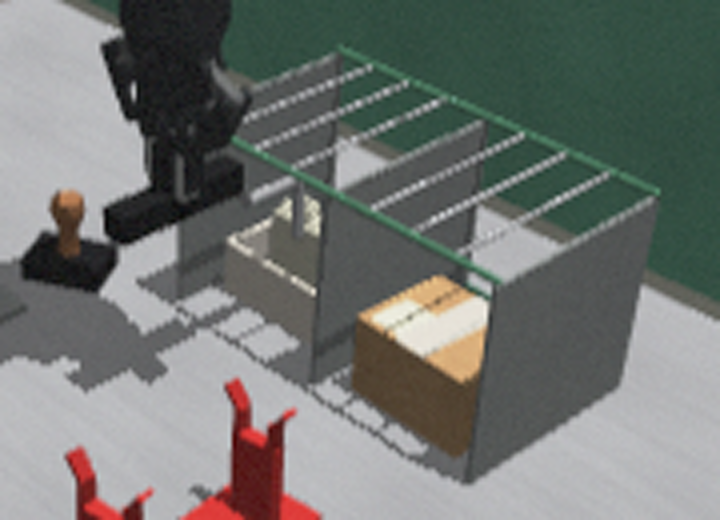

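{"method": "drive_tool", "body": {
  "motion": [
    [1,2,0,0,0,0,0],
    [1,4,0,0,0,0,0],
    [1,5.8,0,0,0,0,0],
    [1,5.8,0,0,0,0,0],
    [1,5.8,0,0,0,0,0],
    [1,5.8,0,0,0,0,0]
  ]
}}

```text
time: 7.25
tcp_pos: [0.6259, 0.1273, 0.0953]
orientation: [-0.003, 0.706, 0.003, 0.708]
force: [-0.2, -0.3, -0.9]
grip_width: 0.246
```

```bash
python3 - <<'E'
from h import *
np.set_printoptions(suppress=True,precision=4)
t,Rc,s=R(); print(t,Rc.round(4).tolist(),s['joint_pos'],s['time'],s['force'],s['grip_width'])
p=shot('side','s5'); a=cv2.resize(p['img'][120:250,240:420,::-1],None,fx=4,fy=4,interpolation=cv2.INTER_CUBIC); cv2.imwrite('pics/s5c.png',a)
E
```

```text
[0.6259 0.1273 0.0953] [[0.0024, -0.0089, 1.0], [0.0001, 1.0, 0.0089], [-1.0, 0.0, 0.0024]] [-0.0037  0.2307  0.0117  1.3494  0.0001 -0.0126] 7.25 [-0.2157 -0.2572 -0.9471] 0.24604278196828536
```

View pics/s5c.png

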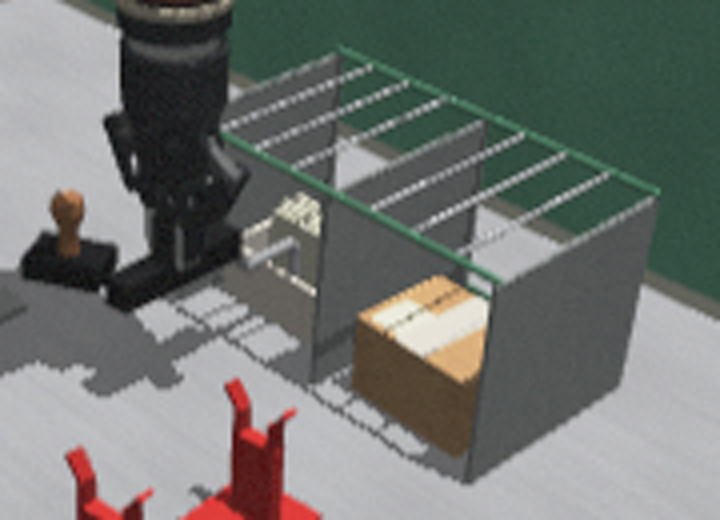

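{"method": "drive_tool", "body": {
  "motion": [
    [1,0,0,-0.6,0,0,0],
    [1,0,0,-1.1,0,0,0],
    [1,0,0,-1.4,0,0,0],
    [1,0,0,-1.9,0,0,0],
    [1,0,0,-2.6,0,0,0],
    [1,0,0,-3.4,0,0,0],
    [1,0,0,-4.2,0,0,0],
    [1,0,0,-5,0,0,0],
    [1,0,0,-5,0,0,0]
  ]
}}

```text
time: 8.2
tcp_pos: [0.5739, 0.1269, 0.0933]
orientation: [-0.003, 0.707, 0.003, 0.707]
force: [0.4, 0.9, -0.6]
grip_width: 0.244
```

```bash
python3 - <<'E'
from h import *
np.set_printoptions(suppress=True,precision=4)
t,Rc,s=R(); print(t,Rc.round(4).tolist(),s['joint_pos'],s['time'],s['force'],s['grip_width'])
p=shot('side','s6'); a=cv2.resize(p['img'][120:250,220:400,::-1],None,fx=4,fy=4,interpolation=cv2.INTER_CUBIC); cv2.imwrite('pics/s6c.png',a)
P=cloud(p).reshape(-1,3); F=P[(P[:,0]>.66)&(P[:,0]<.72)&(P[:,1]>.07)&(P[:,1]<.186)&(P[:,2]>.012)&(P[:,2]<.045)]
f=np.polyfit(F[:,1],F[:,0],1);print('front',f,np.polyval(f,.127),len(F))
E
```

```text
[0.5739 0.1269 0.0933] [[-0.0007, -0.0089, 1.0], [0.0001, 1.0, 0.0089], [-1.0, 0.0001, -0.0007]] [-0.0047  0.0828 -0.154   1.3347  0.0001 -0.0136] 8.2 [ 0.3952  0.863  -0.6019] 0.2443917855022852
front [0.0329 0.6902] 0.694389257972061 195
```

View pics/s6c.png

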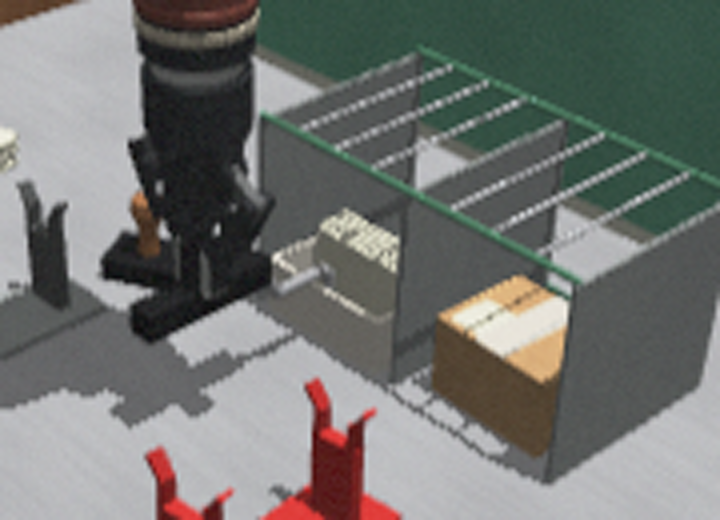

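The tray follows upright and has moved about 39 mm. I'll keep pulling.

{"method": "drive_tool", "body": {
  "motion": [
    [1,0,0,-0.5,0,0,0],
    [1,0,0,-1.3,0,0,0],
    [1,0,0,-2.2,0,0,0],
    [1,0,0,-3.1,0,0,0],
    [1,0,0,-4,0,0,0],
    [1,0,0,-4.9,0,0,0],
    [1,0,0,-5.8,0,0,0],
    [1,0,0,-6.7,0,0,0],
    [1,0,0,-7.6,0,0,0],
    [1,0,0,-8.5,0,0,0],
    [1,0,0,-9.4,0,0,0],
    [1,0,0,-10.2,0,0,0],
    [1,0,0,-10.9,0,0,0],
    [1,0,0,-11.3,0,0,0],
    [1,0,0,-11.5,0,0,0],
    [1,0,0,-11.5,0,0,0]
  ]
}}

```text
time: 9.85
tcp_pos: [0.46, 0.1258, 0.0934]
orientation: [-0.003, 0.707, 0.003, 0.707]
force: [0.4, 0.3, -1.9]
grip_width: 0.245
```

```bash
python3 - <<'E'
from h import *
np.set_printoptions(suppress=True,precision=4)
t,Rc,s=R(); print(t,Rc.round(4).tolist(),s['joint_pos'],s['time'],s['force'],s['grip_width'])
p=shot('side','s7'); a=cv2.resize(p['img'][120:250,200:380,::-1],None,fx=4,fy=4,interpolation=cv2.INTER_CUBIC); cv2.imwrite('pics/s7c.png',a)
P=cloud(p).reshape(-1,3); F=P[(P[:,0]>.56)&(P[:,0]<.60)&(P[:,1]>.07)&(P[:,1]<.186)&(P[:,2]>.012)&(P[:,2]<.045)]
f=np.polyfit(F[:,1],F[:,0],1);print('front',f,np.polyval(f,.127),len(F))
E
```

```text
[0.46   0.1258 0.0934] [[-0.0001, -0.0088, 1.0], [0.0001, 1.0, 0.0088], [-1.0, 0.0001, -0.0001]] [-0.0083 -0.2653 -0.4826  1.3536  0.0001 -0.017 ] 9.85 [ 0.3532  0.3202 -1.9261] 0.24482804509353684
front [0.0085 0.5797] 0.5807742759784308 188
```

View pics/s7c.png

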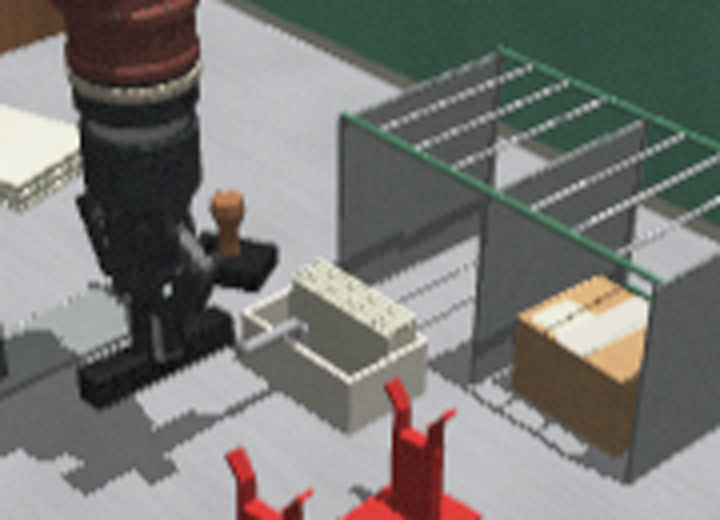

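{"method": "drive_tool", "body": {
  "motion": [
    [1,0,0,0.6,0,0,0],
    [1,0,0,1.3,0,0,0],
    [1,0,0,1.3,0,0,0],
    [1,-2,0,1.3,0,0,0],
    [1,-5,0,1.3,0,0,0],
    [1,-9,0,1.3,0,0,0],
    [1,-13,0,1.3,0,0,0],
    [1,-16.2,0,1.3,0,0,0],
    [1,-16.2,0,1.3,0,0,0],
    [1,-16.2,4,1,0,0,0],
    [1,-16.2,8,0.8,0,0,0],
    [1,-16.2,12,0.6,0,0,0],
    [1,-16.2,15.5,0.4,0,0,0],
    [1,-16.2,18.2,0.3,0,0,0],
    [1,-16.2,18.2,0.3,0,0,0],
    [1,-16.2,18.2,0.3,0,0,0],
    [1,-16.2,18.2,0.3,0,0,0]
  ]
}}

```text
time: 11.6
tcp_pos: [0.4616, 0.3072, 0.2547]
orientation: [-0.003, 0.707, 0.003, 0.707]
force: [0.5, -0.8, -0.6]
grip_width: 0.245
```

```bash
python3 - <<'E'
from h import *
np.set_printoptions(suppress=True,precision=4)
t,Rc,s=R(); print(t,Rc.round(4).tolist(),s['joint_pos'],s['time'],s['force'],s['grip_width'])
p=shot('side','s8'); a=cv2.resize(p['img'][70:280,120:400,::-1],None,fx=2.5,fy=2.5,interpolation=cv2.INTER_CUBIC); cv2.imwrite('pics/s8c.png',a)
P=cloud(p).reshape(-1,3); F=P[(P[:,0]>.56)&(P[:,0]<.60)&(P[:,1]>.07)&(P[:,1]<.186)&(P[:,2]>.012)&(P[:,2]<.045)]
f=np.polyfit(F[:,1],F[:,0],1);print('front',f,np.polyval(f,.127),len(F))
o=t+[0,0,.004]
m=(abs(P[:,1]-o[1])<.02)&(P[:,0]>o[0]+.06)&(P[:,0]<o[0]+.15)&(P[:,2]>.15)&(P[:,2]<.26); Q=P[m]; print(o);print(Q[np.argsort(Q[:,2])][::6])
E
```

```text
[0.4616 0.3072 0.2547] [[-0.0008, -0.0082, 1.0], [-0.0005, 1.0, 0.0082], [-1.0, -0.0005, -0.0008]] [ 0.3514 -0.0229  0.0315  1.6261 -0.0002  0.3431] 11.6 [ 0.5298 -0.7884 -0.6233] 0.2450286475952897
front [0.004 0.58 ] 0.5805370738458837 217
[0.4616 0.3072 0.2587]
[[0.5924 0.3021 0.1777]
 [0.5879 0.311  0.1827]
 [0.5868 0.3035 0.1893]
 [0.5866 0.3078 0.1944]
 [0.5911 0.3028 0.2015]
 [0.5871 0.3068 0.208 ]
 [0.5947 0.3065 0.2124]
 [0.5887 0.3027 0.2189]
 [0.5932 0.303  0.224 ]
 [0.5322 0.304  0.2267]
 [0.5386 0.3027 0.2283]
 [0.5537 0.3036 0.2296]
 [0.5743 0.3018 0.2302]
 [0.5713 0.3026 0.2309]
 [0.5366 0.3045 0.2315]
 [0.5694 0.31   0.2322]
 [0.5454 0.3015 0.2329]
 [0.5569 0.3076 0.2336]
 [0.5413 0.3054 0.2361]
 [0.5227 0.3033 0.2395]
 [0.5221 0.3005 0.25  ]]
```

View pics/s8c.png

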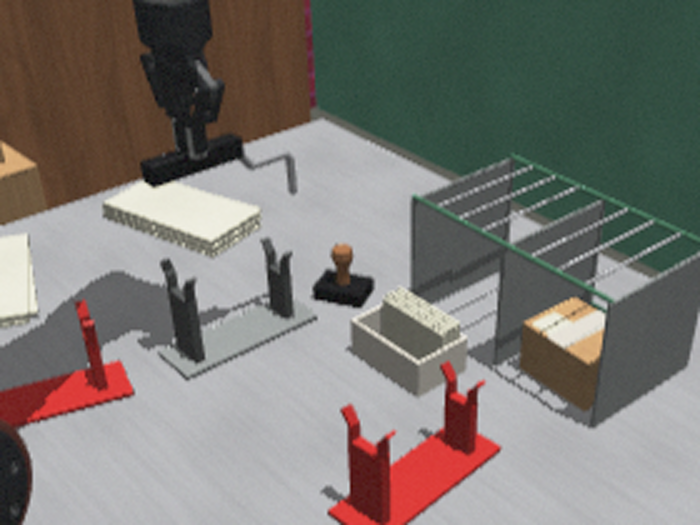

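{"method": "drive_tool", "body": {
  "motion": [
    [1,4,0.08,0.1,0,0,0],
    [1,8,0.08,0.1,0,0,0],
    [1,11,0.08,0.1,0,0,0],
    [1,12.5,0.08,0.1,0,0,0],
    [1,13.5,0.08,0.1,0,0,0],
    [1,14.2,0.08,0.1,0,0,0],
    [1,14.8,0.08,0.1,0,0,0],
    [1,14.8,0.08,0.1,0,0,0],
    [1,14.8,0.08,0.1,0,0,0]
  ]
}}

```text
time: 12.55
tcp_pos: [0.4631, 0.3088, 0.1082]
orientation: [-0.003, 0.707, 0.003, 0.708]
force: [1.8, -0.8, -1.4]
grip_width: 0.242
```

```bash
python3 - <<'E'
from h import *
np.set_printoptions(suppress=True,precision=4)
t,Rc,s=R(); print(t,s['time'],s['force'],s['torque'],s['grip_width'])
p=shot('side','s9'); a=cv2.resize(p['img'][120:250,160:340,::-1],None,fx=4,fy=4,interpolation=cv2.INTER_CUBIC); cv2.imwrite('pics/s9c.png',a)
E
```

```text
[0.4631 0.3088 0.1082] 12.55 [ 1.7511 -0.8407 -1.4248] [-0.0129  0.0383 -0.0566] 0.24206959639865613
```

View pics/s9c.png

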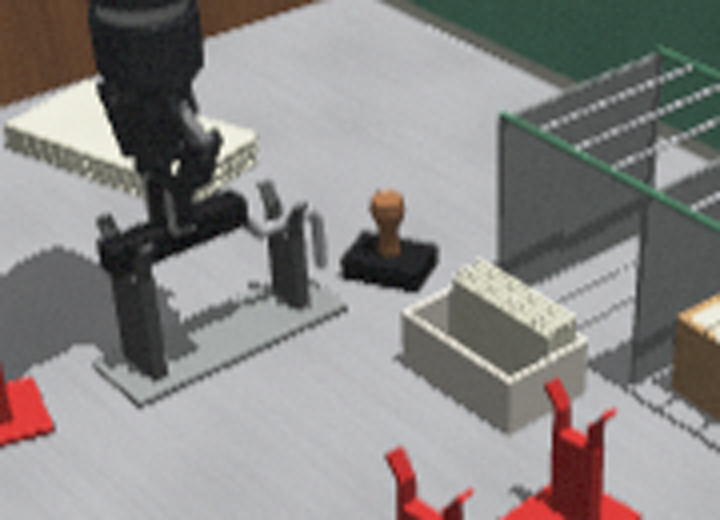

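{"method": "drive_tool", "body": {
  "motion": [
    [1,0.1,0,0,0,0,0],
    [1,0.2,0,0,0,0,0],
    [1,0.2,0,0,0,0,0],
    [1,0.2,0,0,0,0,0]
  ]
}}

```text
time: 13.0
tcp_pos: [0.4629, 0.3088, 0.106]
orientation: [-0.003, 0.707, 0.003, 0.707]
force: [-1.6, -0.4, 3.8]
grip_width: 0.245
```

Light contact (about 4 N) at the height of the original grasp, so I'll open the gripper.

{"method": "drive_tool", "body": {
  "motion": [
    [0.3,0,0,0,0,0,0],
    [0.1,0,0,0,0,0,0],
    [-0.2,0,0,0,0,0,0],
    [-0.5,0,0,0,0,0,0],
    [-1,0,0,0,0,0,0],
    [-1,0,0,0,0,0,0],
    [-1,0,0,0,0,0,0],
    [-1,0,0,0,0,0,0],
    [-1,0,0,0,0,0,0]
  ]
}}

```text
time: 13.9
tcp_pos: [0.4626, 0.3086, 0.1053]
orientation: [-0.003, 0.707, 0.003, 0.707]
force: [0.9, 0.3, 0.6]
grip_width: 1.003
```

{"method": "drive_tool", "body": {
  "motion": [
    [-1,-2,0,0,0,0,0],
    [-1,-5,0,0,0,0,0],
    [-1,-9,0,0,0,0,0],
    [-1,-13,0,0,0,0,0],
    [-1,-15,0,0,0,0,0],
    [-1,-15,0,0,0,0,0],
    [-1,-15,0,0,0,0,0],
    [-1,-15,0,0,0,0,0],
    [-1,-15,0,0,0,0,0]
  ]
}}

```text
time: 14.8
tcp_pos: [0.462, 0.3084, 0.2539]
orientation: [-0.003, 0.708, 0.003, 0.706]
force: [0.1, 0.1, -0.4]
grip_width: 1.004
```

```bash
python3 - <<'E'
from h import *
np.set_printoptions(suppress=True,precision=4)
t,Rc,s=R(); print(t,s['time'],s['force'],s['grip_width'])
p=shot('side','s10'); a=cv2.resize(p['img'][120:250,160:340,::-1],None,fx=4,fy=4,interpolation=cv2.INTER_CUBIC); cv2.imwrite('pics/s10c.png',a)
p0=pickle.load(open('pics/side0.pkl','rb'))
for n,q in (('before',p0),('after',p)):
    X=cloud(q).reshape(-1,3)
    H=X[(X[:,0]>.38)&(X[:,0]<.55)&(X[:,1]>.29)&(X[:,1]<.325)&(X[:,2]>.113)&(X[:,2]<.127)]
    M=H[(H[:,0]>.43)]; print(n,len(H),'x',np.percentile(H[:,0],[1,99]),'y',np.percentile(M[:,1],[2,98]),'z',np.median(M[:,2]),'slope',np.polyfit(M[:,0],M[:,2],1)[0])
    T=X[(X[:,0]>.57)&(X[:,0]<.61)&(X[:,1]>.28)&(X[:,1]<.33)&(X[:,2]>.02)&(X[:,2]<.07)]; print(' tine',len(T),np.median(T,0),T[:,2].min())
P=cloud(p).reshape(-1,3); F=P[(P[:,0]>.56)&(P[:,0]<.60)&(P[:,1]>.07)&(P[:,1]<.186)&(P[:,2]>.012)&(P[:,2]<.045)]
f=np.polyfit(F[:,1],F[:,0],1);print('front',f,np.polyval(f,.127),len(F))
Q=P[(P[:,0]>.56)&(P[:,0]<.685)&(P[:,1]>.03)&(P[:,1]<.22)&(P[:,2]>.02)&(P[:,2]<.08)]; print('tray ext',np.percentile(Q,[1,99],axis=0))
E
```

```text
[0.462  0.3084 0.2539] 14.8 [ 0.1418  0.1292 -0.4099] 1.0044724044199056
before 253 x [0.4023 0.5188] y [0.2934 0.3187] z 0.12331399830700196 slope -0.008054835531451594
 tine 34 [0.5903 0.3057 0.05  ] 0.028794290397992972
after 255 x [0.4024 0.5199] y [0.2952 0.3206] z 0.1232234905145908 slope -0.011686163572967189
 tine 33 [0.5906 0.3074 0.0483] 0.026688418792266466
front [0.0104 0.5794] 0.5807228004693473 214
tray ext [[0.5784 0.0612 0.0207]
 [0.6579 0.1869 0.0713]]
```

View pics/s10c.png

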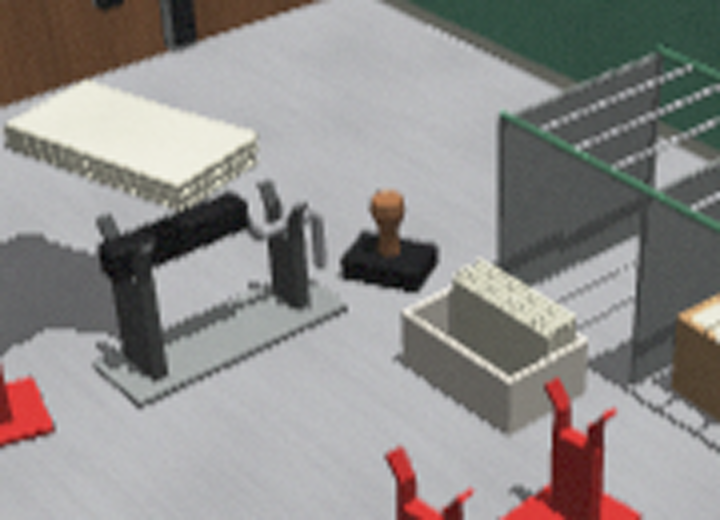

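The hook is back in both forks within about 2 mm of its start. The tray stands upright, its rear at x ≈ 0.66 against the rack front at ≈ 0.69. The gripper is clear, so I'm handing in.

```bash
python3 -c "
from rig import manip
print(manip.close_job())"
```

```text
the job is handed in; nothing more can be done
None
```

I took the hook from the grey cradle and lowered its tine behind the tray's front wall. I dragged the tray about 153 mm out of the left bay, then laid the hook back in its cradle, let go and handed the job in at about 15 s of the 58 s allowed.

**Last checks from the side camera:**
- **Tray:** it stands upright on the bench, with its front at x = 0.581 m and its rear at about 0.66 m. The rack's front edge is at about 0.69 m, so the tray is clear by about 30 mm. The gripper stayed well away from it.
- **Hook:** it lies level in both forks, the same way round, within about 2 mm of where it started. The handle top is at 123 mm both before and after.
- **Gripper:** it is open, about 15 cm above the hook, with no load on the wrist.
- **Bystanders:** I never reached for the stamp, parcel, scale or red cradles. The stamp looks unmoved in the last picture. I did not re-measure the bystanders.

No check failed or disagreed. The top camera was partly blocked by the arm during the job, so the later checks used the side camera only.

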